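# Swap the vial rack in the bench sampler

### The job

The rack in the sampler has been run: press the sampler's catch to free it, draw it off along the rails and stand it in the steel tray. Then slide the fresh rack from the bench into the rails until the catch clicks up behind it and holds it, and let go. Keep both racks upright, work them gently without forcing or dropping anything, and leave the glassware alone.

Things in the scene. Friction and masses are not known exactly. Their poses are not given: they have to be found in the camera images.
- sampler: White bench sampler, fixed, 128 mm wide (y), x from -100 to 205 mm. Origin on the bench under the rack bay; x points inward along the rails, its open front to -x. Smooth metal deck 45 mm up from x -90 to 60 (front edge sloped); behind x 80 a housing 92 mm high, at x 180 a needle column 211 mm high.
- bay (a point): On the deck, 45 mm up: where the underside centre of a locked rack lies; axes as the sampler. Rails 72 mm apart from x -45, lips 8 mm above the deck, 61 mm open between; mouth flares to 88 mm at x -88, lips rise from x -45 to -60. Over the last 14 mm a sprung ejector pushes out, 3 to 5.5 N. End stop 2 mm beyond the locked place. Pushed low on its end a rack needs about 8 to 12 N, by the handle up to 15 N.
- thumb_pad (a point): Centre of the top of the catch's black thumb pad, 30 (x) x 32 (y) mm, which sticks out in front of the deck, 112 mm before the bay point and 42 mm above the bench, with free space below.
- catch (a joint): Travel of the catch, m: 0 up, 0.010 fully down; 4.5 mm frees a rack. Spring 1 N up, 3 N down, 1 to 2 N more with a locked rack leaning on it. Its steel wedge nose, 22 mm wide, stands 4.5 mm above the deck from x -68 (foot of the ramp) to -50; a rack sliding in rides it down and it springs up behind the rack's near end. A freed rack pops out 10 to 25 mm.
- old_rack: Grey vial rack that starts locked in the sampler. Foot plate 100 (x) x 70 (y) x 6 mm high, on it a block 96 x 54 up to 30 mm, two rows of capped vials (tops 42 mm up) and between them a hoop handle on the centre line: bar 68 long (x), 12 thick (y), 56 to 82 mm up. 0.2 to 0.34 kg. Origin: centre of the underside; z up; both ends alike.
- new_rack: Fresh vial rack, just like the other, on the bench to one side of the sampler. Foot plate 100 (x) x 70 (y) x 6 mm high, on it a block 96 x 54 up to 30 mm, two rows of capped vials (tops 42 mm up) and between them a hoop handle on the centre line: bar 68 long (x), 12 thick (y), 56 to 82 mm up. 0.2 to 0.34 kg. Origin: centre of the underside; z up; both ends alike.
- tray: Steel tray on the other side, fixed, 200 (x) x 150 (y) mm, rim 16 mm high, walls and floor 4 mm thick. Origin: centre of the underside; z up.
- beaker: Glass beaker, 70 mm across, 95 mm high, not to be moved. Origin: centre of the underside.
- flask: Conical glass flask, 80 mm across, 120 mm high, not to be moved. Origin: centre of the underside.
- reagent: Brown glass reagent bottle, 56 mm across, 110 mm high, not to be moved. Origin: centre of the underside.
There are look-alikes about, which are no part of the job. What is shaped like the old_rack but yellow is not meant.

How it is judged:
By the outcome, as a careful person would: the job done as asked, in the order asked, and still so for the second after the job is handed in, with the robot touching nothing.
It also fails if it takes over 72 s, if anything falls off the work surface, if the arm or the gripper's body presses on something with over 40 N, if the wrist force passes 120 N, or if a joint passes its speed limit or range.

### The arm

A 6-joint arm with a two-finger parallel gripper is mounted at the origin on the work surface. World frame = base frame: x ahead of the robot, y to its left, z up, the work surface at z = 0. Lengths are in m, angles in degrees, forces in N, time in s.
With the tool pointing down it reaches from about 0.4 to 0.825 m from the base axis. Payload 7 kg.
Tool frame: the origin (TCP) lies midway between the tips of the shut fingers; the grasp point (between the pads) lies 19 mm behind it (ctrl.hold_point_z is the distance from the TCP to the grasp point, in m); z points along the fingers, x is the direction in which the jaws open and shut, and the axes are right-handed (so a half turn about z gives the same grasp; the last joint's range is limited). The gripper opens to 88 mm and grips with 3 to 60 N. Pads are 19 mm wide; open, the fingers measure 130 mm over their backs; the gripper's body (78 mm by 193 mm) begins 47 mm behind the grasp point.
Start: joints at [-46.805, 20.546, 0.682, 0, -70.136, -16.507], TCP at [0.303, -0.603, 0.227] pointing down, gripper open.
Joint ranges: [-176.03, 176.03], [-82.01, 121.73], [-58.28, 71.71], [-173.87, 95.51], [-174.79, -0.11], [-173.66, 173.66]. Speed limits (degrees/s): [136.94, 136.94, 172.46, 180, 180, 180].

### API

Orientations are given as [roll, pitch, yaw] about the fixed x, y, z axes, in that order (R = Rz(yaw) Ry(pitch) Rx(roll)).
In Python, from plant import ctrl gives the robot as it stands.
- The arm moves only by the tool apply_moves, never from a script. Its argument "motion" is a list of rows, each a list of 2 entries, a list of its own where there are three numbers: the shift along the world's x, y, z in cm, then the turn about the world's z in degrees. In form: [[[tx, ty, tz], roll], ...]. A call has 1 to 10 rows; each row is the pose to reach, as a shift and turn from the pose commanded when the call began; what a row does not reach only later rows make up. A row lasts 1/10 s, in which the tool goes at most 50 mm and 8.59 degrees, less where a joint would pass 70% of its speed; a pose out of reach is approached as far as the arm can. A call with a gripper value outside its range is refused whole. "hand" is the finger opening in cm, from 0 to 8.76, set as the call begins (left out, the last holds). The fingers move at their own pace and stop on an object; the grip force is fixed at half the most. Time passes only in rows, so rows that repeat a pose let the fingers close. It gives the time, the measured TCP pose, the force and the opening at its end, in the units of the state.
- ctrl.get_obs(): the state, without advancing time (a new reading comes with each control period).
- ctrl.snapshot(name): name is "scene" or "top" or "wrist"; returns (picture, depth): 400x640x3 uint8, blue, green, red; 400x640 float32, m along the optical axis (not along the pixel's ray), 0 where there is no reading.
- ctrl.camera_model(name): a dict with "fx", "fy", "cx", "cy" (pixels), "k1" (the pictures are not rectified: a ray, as slopes to the right and down, at radius r is drawn at 1 + k1 r^2 times it, then the intrinsics apply), "cam_to_world" (4x4, takes a point from camera to world coordinates); the wrist camera has in their place "tool_from_camera" (4x4, takes a point from camera to tool coordinates, whose origin is the TCP and whose axes are the tool frame's). Camera axes: x right, y down, z forward; pixel columns grow to the right and rows downward; lengths in m; the calibration is good to about 2 mm. A picture is of the moment at which its call begins: read the wrist's pose just before it. camera_model takes no time and is no camera call.
- ctrl.close_job(): hands the job in, once; it reports no verdict.
The state is a dict: "clock": time; "joint_pos": joint angles; "qvel": joint speeds; "tau": joint torques, N m; "tool_pos": TCP position; "orientation": TCP orientation; "force": force on the tool from outside, world axes, zero at the start; "moment": the same for the moment, N m; "opening": finger opening in m.
Only numpy, scipy, OpenCV 4.12 (cv2) and the standard library are available. Lean on these libraries where they do the work, as an engineer would, in place of code of your own. Each camera call takes 0.05 s, during which the arm holds its last target.

## Working session

There is one attempt and no reset: what is moved stays moved. The work goes in short steps, Python scripts to look and compute and a tool call to move; the robot and the scene stay as the last step left them, time stands still between calls to the robot, and variables do not carry over. Pictures are saved under pics/ and viewed, and the job is handed in when it is done.

Besides the shell and the picture viewer there is one more tool, called after "Emit:" as name(argument=value, ...), one argument or row to a line, values as JSON. apply_moves: Moves the arm, as the interface text tells. Its arguments: {"type":"object","properties":{"motion":{"type":"array"},"hand":{"type":"number"}},"required":["motion"]}

```bash
ls -la; mkdir -p pics; cat > h.py <<'E'
import numpy as np, cv2
from plant import ctrl
E
python3 - <<'E'
from h import *
o=ctrl.get_obs(); print(o)
for n in ("scene","top"):
    im,d=ctrl.snapshot(n); cv2.imwrite(f"pics/{n}0.png",im); np.save(f"pics/{n}0.npy",d)
    m=ctrl.camera_model(n); print(n,m)
print(ctrl.camera_model("wrist"), ctrl.hold_point_z)
E
```

```text
total 12
drwxr-xr-x  3 agent agent 4096 Dec  6 19:35 .
drwxr-xr-x 23 root  root  4096 Dec  6 19:35 ..
drwxr-xr-x  2 agent agent 4096 Dec  6 19:35 pics
{'clock': 0.0, 'joint_pos': array([-4.68036448e+01,  2.05903769e+01,  6.32397872e-01, -2.11721883e-02,
       -7.01368396e+01, -1.65084207e+01]), 'qvel': array([ 0.05315447,  0.09727607,  0.05114556,  0.00831092, -0.1319699 ,
       -0.055637  ]), 'tau': array([-1.86363519e-03, -5.82711160e+01,  2.93043995e+01,  6.99663609e+00,
        7.02067206e-03, -1.62235733e-04]), 'tool_pos': array([ 0.30292502, -0.60263578,  0.22562089]), 'orientation': array([-1.79992137e+02, -9.65660551e-02,  1.16680718e+02]), 'force': array([-0.37580542,  0.35269505, -0.92371684]), 'moment': array([ 0.02970146, -0.01748824,  0.01943176]), 'opening': 0.08709613515157308}
scene {'fx': 373.48332986522365, 'fy': 373.48332986522365, 'cx': 321.8032513589739, 'cy': 191.48964086253875, 'k1': -0.051339653368812514, 'cam_to_world': array([[ 0.44935634,  0.52288086, -0.72434418,  1.35566299],
       [ 0.89321269, -0.24861806,  0.37464671, -0.36537365],
       [ 0.015810
[... 301 characters left out ...]
 0.39546618],
       [-0.99974958,  0.01589984, -0.01574698,  0.05528287],
       [ 0.01352041, -0.13155174, -0.9912171 ,  1.24449816],
       [ 0.        ,  0.        ,  0.        ,  1.        ]])}
{'fx': 324.24801686946745, 'fy': 324.24801686946745, 'cx': 320.65961377028526, 'cy': 202.8345704086344, 'k1': -0.027498886487887737, 'tool_from_camera': array([[ 9.99999708e-01, -2.08074423e-04,  7.34981188e-04,
        -1.12798222e-03],
       [-9.32174666e-06,  9.58789361e-01,  2.84117866e-01,
        -7.76484214e-02],
       [-7.63809805e-04, -2.84117790e-01,  9.58789079e-01,
        -1.58487725e-01],
       [ 0.00000000e+00,  0.00000000e+00,  0.00000000e+00,
         1.00000000e+00]])} 0.0188
```

View pics/top0.png

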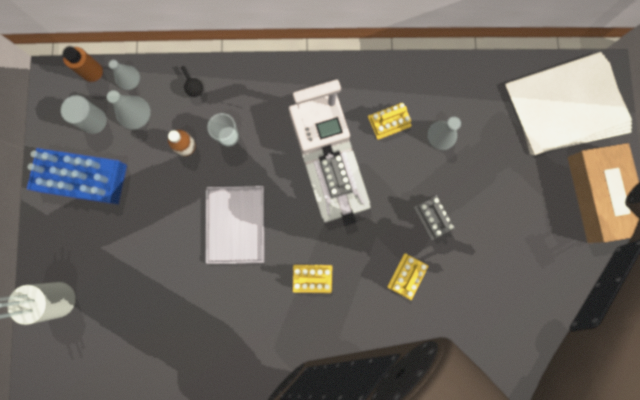

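View pics/scene0.png

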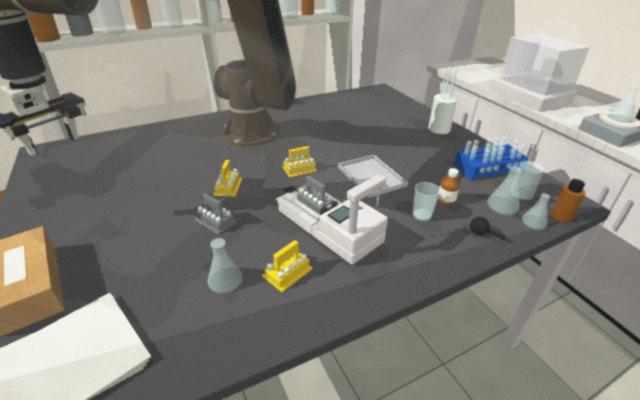

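```bash
cat > h.py <<'E'
import numpy as np, cv2
from scipy.spatial.transform import Rotation as R
from plant import ctrl
def T_tool(o):
    T=np.eye(4); T[:3,:3]=R.from_euler('xyz',o['orientation'],degrees=True).as_matrix(); T[:3,3]=o['tool_pos']; return T
def ray(m,uv):
    uv=np.atleast_2d(uv).astype(float)
    K=np.array([[m['fx'],0,m['cx']],[0,m['fy'],m['cy']],[0,0,1]])
    p=cv2.undistortPoints(uv[:,None,:],K,np.array([m['k1'],0,0,0.]))[:,0]
    return np.c_[p,np.ones(len(p))]
def c2w(m,T=None):
    return m['cam_to_world'] if T is None else T@m['tool_from_camera']
def onplane(m,uv,z,T=None):
    C=c2w(m,T); d=ray(m,uv)@C[:3,:3].T; o=C[:3,3]
    return o+d*((z-o[2])/d[:,2])[:,None]
def atdepth(m,uv,dep,T=None):
    C=c2w(m,T); return (ray(m,uv)*np.asarray(dep).reshape(-1,1))@C[:3,:3].T+C[:3,3]
def proj(m,P,T=None):
    C=c2w(m,T); q=(np.atleast_2d(P)-C[:3,3])@C[:3,:3]; x=q[:,:2]/q[:,2:]; r2=(x**2).sum(1,keepdims=True)
    x=x*(1+m['k1']*r2); return x*[m['fx'],m['fy']]+[m['cx'],m['cy']]
def grab(n,name):
    o=ctrl.get_obs(); im,d=ctrl.snapshot(n); m=ctrl.camera_model(n); T=T_tool(o) if n=='wrist' else None
    cv2.imwrite(f'pics/{name}.png',im); np.save(f'pics/{name}.npy',d)
    if T is not None: np.save(f'pics/{name}_T.npy',T)
    return im,d,m,T
E
python3 - <<'E'
from h import *
im=cv2.imread('pics/top0.png');d=np.load('pics/top0.npy');m=ctrl.camera_model('top')
for n,uv in dict(rack=(337,175),new=(435,217),pad=(348,218),tray=(235,225),housing=(325,140),beaker=(222,130),bottle=(180,140),flask=(445,130),y1=(390,120),y2=(408,277),y3=(312,279),bench=(260,300)).items():
    print(n,atdepth(m,uv,d[uv[1],uv[0]]).round(3))
c=im[70:310,190:470]; cv2.imwrite('pics/crop0.png',cv2.resize(c,None,fx=2.5,fy=2.5,interpolation=cv2.INTER_CUBIC))
E
```

```text
rack [[0.596 0.002 0.126]]
new [[ 0.498 -0.256  0.031]]
pad [[ 0.498 -0.027  0.049]]
tray [[0.488 0.268 0.006]]
housing [[0.692 0.029 0.093]]
beaker [[0.747 0.305 0.006]]
bottle [[0.698 0.394 0.091]]
flask [[ 0.717 -0.279  0.085]]
y1 [[ 0.761 -0.148  0.03 ]]
y2 [[ 0.346 -0.179  0.031]]
y3 [[0.347 0.067 0.081]]
bench [[ 0.292  0.204 -0.003]]
```

View pics/crop0.png

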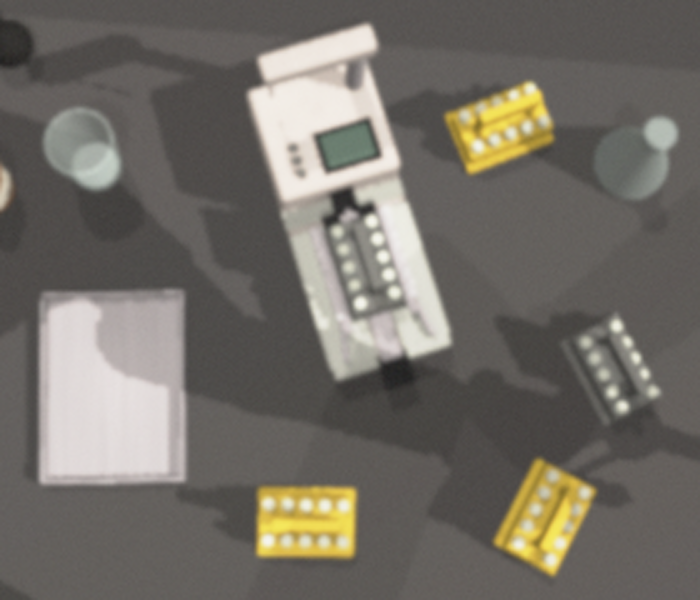

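Emit:
apply_moves(
  motion=[
    [[4, 4, 5], -3],
    [[8, 8, 5], -6],
    [[12, 12, 5], -10],
    [[16, 16, 5], -10],
    [[17, 20, 5], -10],
    [[17, 25, 5], -10],
    [[17, 30, 5], -10],
    [[17, 34, 5], -10],
    [[17, 35, 5], -10],
    [[17, 35, 5], -10],
  ],
)

```text
clock: 1.1
tool_pos: [0.4731, -0.2502, 0.2769]
orientation: [179.9, -0.0, 106.9]
force: [0.4, -0.2, -0.1]
opening: 0.0875
```

```bash
python3 - <<'E'
from h import *
grab('wrist','w1'); o=ctrl.get_obs(); print(o['clock'],o['tool_pos'],o['orientation'],o['force'])
E
```

```text
1.15 [ 0.47322361 -0.25155374  0.27685871] [1.79967599e+02 3.83555927e-03 1.06860239e+02] [-0.32077306 -0.56056325  0.22488657]
```

View pics/w1.png

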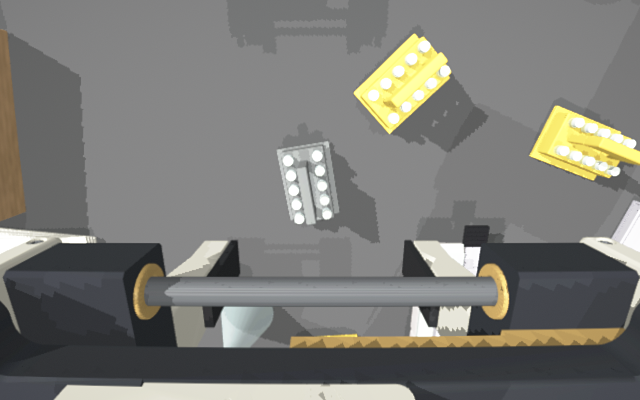

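```bash
cat >> h.py <<'E'
def cloud(m,d,T=None):
    v,u=np.mgrid[0:400,0:640]; P=atdepth(m,np.c_[u.ravel(),v.ravel()],d.ravel(),T); ok=d.ravel()>0.05
    P[~ok]=np.nan; return P.reshape(400,640,3)
def fit(P,zlo,zhi,c,r):
    q=P.reshape(-1,3); q=q[~np.isnan(q[:,0])]
    s=q[(q[:,2]>zlo)&(q[:,2]<zhi)&(np.hypot(q[:,0]-c[0],q[:,1]-c[1])<r)]
    rc=cv2.minAreaRect((s[:,:2]*1000).astype(np.float32)); mu=s.mean(0); w,V=np.linalg.eigh(np.cov(s[:,:2].T)); a=np.degrees(np.arctan2(V[1,1],V[0,1]))
    return len(s),[np.round(x,1) for x in rc],mu.round(4),round(a,2)
E
python3 - <<'E'
from h import *
d=np.load('pics/w1.npy');T=np.load('pics/w1_T.npy');m=ctrl.camera_model('wrist');P=cloud(m,d,T)
for lo,hi in((-.01,.004),(.003,.01),(.02,.034),(.036,.046),(.05,.065),(.07,.09)):
    try: print(lo,hi,fit(P,lo,hi,(.49,-.256),.07))
    except Exception as e: print(e)
print(P[185,308],P[60,300],P[150,200])
z=P[130:240,260:360,2]; print(np.histogram(z,bins=np.arange(-.01,.1,.004)))
im=cv2.imread('pics/w1.png'); cv2.imwrite('pics/w1c.png',cv2.resize(im[120:240,240:400],None,fx=4,fy=4))
E
```

```text
-0.01 0.004 (4151, [array([ 490. , -256.2]), array([138. , 138.9]), np.float64(16.7)], array([ 4.771e-01, -2.532e-01,  3.000e-04]), np.float64(102.35))
0.003 0.01 (772, [array([ 507.7, -269.4]), array([112.3,  94.1]), np.float64(26.1)], array([ 0.4873, -0.2586,  0.0062]), np.float64(48.9))
0.02 0.034 (1569, [array([ 496.9, -261.2]), array([96.3, 54. ]), np.float64(26.1)], array([ 0.4883, -0.2628,  0.0301]), np.float64(-150.09))
0.036 0.046 (746, [array([ 497.1, -261.2]), array([87.4, 47.7]), np.float64(25.7)], array([ 0.4958, -0.2617,  0.0416]), np.float64(-153.99))
0.05 0.065 (38, [array([ 492.7, -256.9]), array([66.1,  9.3]), np.float64(34.6)], array([ 0.4824, -0.264 ,  0.0601]), np.float64(-148.99))
0.07 0.09 (652, [array([ 496.7, -261.3]), array([67.8, 12.1]), np.float64(26.2)], array([ 0.4949, -0.2617,  0.0817]), np.float64(-153.93))
[ 0.48348413 -0.2627157   0.08327801] [ 3.52933857e-01 -3.14352310e-01  2.54510199e-04] [ 4.99137224e-01 -4.12281178e-01 -1.37546539e-04]
(array([   0,   11, 6899,  439,  467,   17,   16,   16,   20,  619,  921,
        140,  262,  409,    5,    3,    4,   17,   22,   19,   17,   18,
        241,  376,    0,    0,    0]), array([-0.01 , -0.006, -0.002,  0.002,  0.006,  0.01 ,  0.014,  0.018,
        0.022,  0.026,  0.03 ,  0.034,  0.038,  0.042,  0.046,  0.05 ,
        0.054,  0.058,  0.062,  0.066,  0.07 ,  0.074,  0.078,  0.082,
        0.086,  0.09 ,  0.094,  0.098]))
```

View pics/w1c.png

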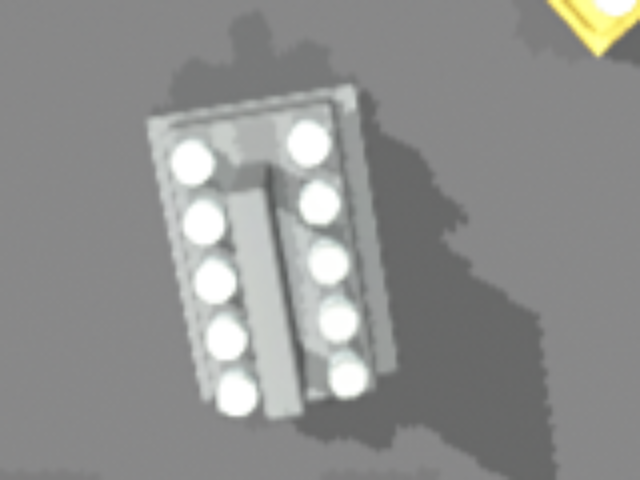

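Emit:
apply_moves(
  motion=[
    [[2, 4, 1], 0],
    [[4, 8, 2], 0],
    [[6, 12, 2], 0],
    [[8, 16, 2], 0],
    [[10, 20, 2], 0],
    [[12, 24, 2], 0],
    [[12, 26, 2], 0],
    [[12, 26, 2], 0],
    [[12, 26, 2], 0],
  ],
)

```text
clock: 2.05
tool_pos: [0.5933, 0.0063, 0.2959]
orientation: [-179.9, 0.0, 106.7]
force: [0.1, -0.2, 0.0]
opening: 0.0877
```

```bash
python3 - <<'E'
from h import *
im,d,m,T=grab('wrist','w2'); o=ctrl.get_obs(); print(o['clock'],o['tool_pos'],o['orientation'],o['force'])
P=cloud(m,d,T)
for lo,hi in((.038,.0435),(.0435,.048),(.05,.056),(.07,.078),(.084,.09),(.115,.135)):
    try: print(lo,hi,fit(P,lo,hi,(.56,-.01),.14))
    except Exception as e: print(e)
E
```

```text
2.1 [0.59315124 0.00583821 0.29619421] [-1.79952562e+02  1.02328182e-02  1.06648053e+02] [ 0.1399852   0.04004618 -0.64485613]
0.038 0.0435 (1828, [array([583.2,  -5. ]), array([210.6, 127.8]), np.float64(16.3)], array([ 0.5469, -0.0157,  0.0422]), np.float64(-163.09))
0.0435 0.048 (6071, [array([582.8,  -5.4]), array([208.8, 128.6]), np.float64(16.5)], array([ 0.5761, -0.0072,  0.0452]), np.float64(-163.27))
0.05 0.056 (928, [array([600.3,   1.3]), array([170.5, 118. ]), np.float64(16.4)], array([ 0.5843, -0.0049,  0.0529]), np.float64(-162.15))
0.07 0.078 (2684, [array([619.,   7.]), array([131.1, 119. ]), np.float64(16.3)], array([0.6182, 0.0055, 0.0751]), np.float64(-163.37))
0.084 0.09 (1038, [array([623.6,   7.8]), array([130.2, 117.3]), np.float64(16.6)], array([0.6245, 0.0072, 0.0873]), np.float64(-162.47))
0.115 0.135 (752, [array([6.026e+02, 1.000e-01]), array([67.9, 11.7]), np.float64(16.6)], array([ 6.005e-01, -2.000e-04,  1.269e-01]), np.float64(-163.17))
```

View pics/w2.png

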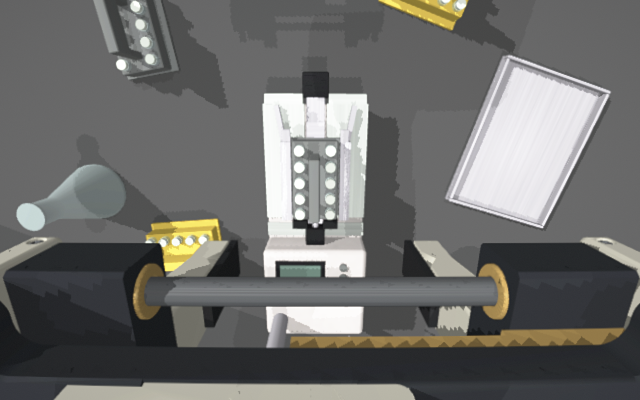

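```bash
python3 - <<'E'
from h import *
m=ctrl.camera_model('wrist')
d=np.load('pics/w2.npy');T=np.load('pics/w2_T.npy');im=cv2.imread('pics/w2.png');P=cloud(m,d,T)
hsv=cv2.cvtColor(im,cv2.COLOR_BGR2HSV)
pm=(im.max(2)<45); pm[:60]=0;pm[110:]=0;pm[:,:290]=0;pm[:,345:]=0
q=P[pm]; q=q[(q[:,2]>.03)]; print('pad',cv2.minAreaRect((q[:,:2]*1000).astype(np.float32)),q.mean(0),np.percentile(q[:,2],[5,50,95]))
# sampler coordinates
b=np.array([.6026,.0001]);
for yaw in(16.5,):
    c,s=np.cos(np.radians(yaw)),np.sin(np.radians(yaw))
    L=(P[...,:2]-b); X=L[...,0]*c+L[...,1]*s; Y=-L[...,0]*s+L[...,1]*c; Z=P[...,2]
    # deck edge
    deck=(Z>.04)&(Z<.05)&(X<60)&(abs(Y)<.08)&(X<.05)&(X>-.08)
    print('deck Y',np.percentile(Y[deck],[.3,99.7]))
    for x in (-.085,-.075,-.065,-.055,-.045,-.02,0,.02,.04):
        k=(abs(X-x)<.003)&(Z>.048)&(Z<.075)&(abs(Y)<.06)
        print(x,'lip z%.4f'%np.median(Z[k]) if k.any() else '', np.round(np.sort(Y[k&(Y<0)])[[0,-1]]*1000,1) if (k&(Y<0)).any() else '', np.round(np.sort(Y[k&(Y>0)])[[0,-1]]*1000,1) if (k&(Y>0)).any() else '')
    fp=(Z>.046)&(Z<.0545)&(abs(Y)<.033)&(abs(X)<.07)
# tray
tm=(Z<.02)&(Z>.0025)&(P[...,1]>.15)&(P[...,0]<.65)
q=P[tm]; print('tray',cv2.minAreaRect((q[:,:2]*1000).astype(np.float32)),np.percentile(q[:,2],[2,50,98]))
rim=tm&(Z>.012); q=P[rim]; print('rim',cv2.minAreaRect((q[:,:2]*1000).astype(np.float32)))
mt=ctrl.camera_model('top');dt=np.load('pics/top0.npy');Pt=cloud(mt,dt)
print('top handle',fit(Pt,.11,.14,(.6,0),.06)); print('top new',fit(Pt,.07,.095,(.497,-.261),.05))
tm=(Pt[...,2]>.003)&(Pt[...,2]<.03)&(abs(Pt[...,0]-.488)<.14)&(abs(Pt[...,1]-.268)<.11); q=Pt[tm];print('toptray',cv2.minAreaRect((q[:,:2]*1000).astype(np.float32)))
E
```

```text
pad ((495.1995544433594, -29.523540496826172), (28.46150016784668, 28.759780883789062), 14.131792068481445) [ 0.49313925 -0.02291092  0.04264862] [0.0414755  0.04249829 0.04403983]
deck Y [-0.06366616  0.06420762]
-0.085 lip z0.0532 [-49.7 -43.2] [17.4 49.5]
-0.075 lip z0.0534 [-47.5 -41.3] [41.8 48.5]
-0.065 lip z0.0532 [-45.4 -39.2] [40.3 46.5]
-0.055 lip z0.0575 [-44.3  -0.7] [ 0.5 44.3]
-0.045 lip z0.0583 [-42.2  -0.2] [ 0.6 43.1]
-0.02 lip z0.0574 [-42.7  -8.6] [ 6.8 42.7]
0 lip z0.0575 [-42.   -8.7] [ 6.8 43.2]
0.02 lip z0.0572 [-42.6  -8.9] [ 6.9 42.5]
0.04 lip z0.0572 [-41.9  -7.9] [ 6.9 43. ]
tray ((459.46563720703125, 295.86151123046875), (336.5493469238281, 366.7453918457031), 14.691376686096191) [0.00270543 0.00485973 0.0170275 ]
rim ((487.62896728515625, 266.16583251953125), (200.45826721191406, 152.43556213378906), 0.2947343587875366)
top handle (153, [array([605.6,   3.1]), array([67.4, 12.4]), np.float64(16.2)], array([0.6053, 0.0038, 0.1256]), np.float64(-163.78))
top new (153, [array([ 500.4, -258.7]), array([66.7, 12.9]), np.float64(27.0)], array([ 0.5   , -0.2577,  0.0807]), np.float64(-153.51))
toptray ((487.8545227050781, 268.14947509765625), (279.2503356933594, 219.6611328125), 0.01769845560193062)
```

Emit:
apply_moves(
  motion=[
    [[-4, -1.5, 0], 0],
    [[-8, -3, -2], 0],
    [[-9.9, -3.9, -6], 0],
    [[-9.9, -3.9, -10], 0],
    [[-9.9, -3.9, -14], 0],
    [[-9.9, -3.9, -18], 0],
    [[-9.9, -3.9, -21], 0],
    [[-9.9, -3.9, -23.5], 0],
    [[-9.9, -3.9, -24], 0],
    [[-9.9, -3.9, -24], 0],
  ],
  hand=0,
)

```text
clock: 3.1
tool_pos: [0.4939, -0.0332, 0.0564]
orientation: [-179.9, 0.0, 106.6]
force: [0.1, 0.1, 0.1]
opening: 0.0132
```

Emit:
apply_moves(
  motion=[
    [[0, 0, -0.4], 0],
    [[0, 0, -0.8], 0],
    [[0, 0, -1.1], 0],
    [[0, 0, -1.4], 0],
    [[0, 0, -1.6], 0],
    [[0, 0, -1.8], 0],
    [[0, 0, -2.0], 0],
    [[0, 0, -2.1], 0],
    [[0, 0, -2.2], 0],
    [[0, 0, -2.2], 0],
  ],
)

```text
clock: 4.1
tool_pos: [0.4943, -0.032, 0.0345]
orientation: [180.0, 0.0, 106.7]
force: [-0.3, 0.2, 1.6]
opening: 0.0003
```

```bash
python3 - <<'E'
from h import *
im,d,m,T=grab('wrist','w3'); im2,d2,m2,_=grab('top','t3'); o=ctrl.get_obs(); print(o['clock'],o['tool_pos'],o['force'],o['opening'])
print('top handle',fit(cloud(m2,d2),.11,.14,(.59,0),.06))
cv2.imwrite('pics/t3c.png',cv2.resize(im2[100:240,270:400],None,fx=4,fy=4))
E
```

```text
4.2 [ 0.49433208 -0.0320036   0.03463842] [-0.2653878   0.13052196  2.33695338] 0.0005721782317308186
top handle (106, [array([601.9,   2.2]), array([47.9, 12.2]), np.float64(16.2)], array([0.6016, 0.0027, 0.1263]), np.float64(-163.36))
```

View pics/t3c.png

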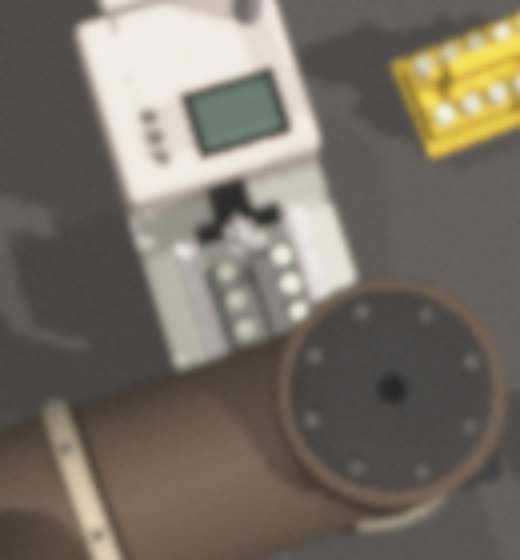

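The rack has popped out by about 15 mm (the handle's far end moved from about x 0.638 to 0.625). I'll release the pad and rise.

Emit:
apply_moves(
  motion=[
    [[0, 0, 1], 0],
    [[0, 0, 4], 0],
    [[0, 0, 9], 0],
    [[1, 0, 14], 0],
    [[4, 1, 18], 0],
    [[7, 2, 21], 0],
    [[9, 3, 22], 0],
    [[9, 3, 22], 0],
    [[9, 3, 22], 0],
  ],
  hand=4,
)

```text
clock: 5.1
tool_pos: [0.5835, -0.0021, 0.2543]
orientation: [-179.9, -0.0, 106.7]
force: [-0.6, -0.6, -1.4]
opening: 0.0399
```

```bash
python3 - <<'E'
from h import *
im,d,m,T=grab('wrist','w4'); o=ctrl.get_obs(); print(o['clock'],o['tool_pos'],o['orientation'],o['force'],o['opening'])
f=fit(cloud(m,d,T),.115,.135,(.59,0),.07);print('handle',f)
c=np.array(f[1][0])/1000-[.6026,.0001]; print('along',c@[.9588,.284],'across',c@[-.284,.9588])
print(fit(cloud(m,d,T),.084,.09,(.59,0),.06))
E
```

```text
5.15 [ 0.58298937 -0.0023212   0.25401208] [-1.79899501e+02 -2.15882772e-02  1.06680779e+02] [-0.28826942 -0.03875799  0.40274869] 0.04007056996787102
handle (955, [array([589.6,  -3.5]), array([67.5, 12. ]), np.float64(16.4)], array([ 0.5874, -0.0043,  0.1273]), np.float64(-163.91))
along -0.01348680000000001 across 0.00024032000000000307
(949, [array([589.3,  -3.6]), array([86.3, 46.5]), np.float64(16.2)], array([ 0.5876, -0.0041,  0.0876]), np.float64(-163.59))
```

View pics/w4.png

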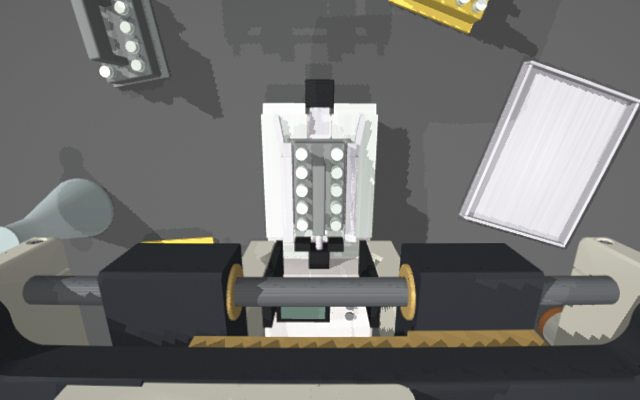

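Emit:
apply_moves(
  motion=[
    [[0.6, -0.1, -3], 0],
    [[0.6, -0.1, -6], 0],
    [[0.6, -0.1, -9], 0],
    [[0.6, -0.1, -12], 0],
    [[0.6, -0.1, -14], 0],
    [[0.6, -0.1, -15], 0],
    [[0.6, -0.1, -15.7], -0.2],
    [[0.6, -0.1, -15.7], -0.2],
    [[0.6, -0.1, -15.7], -0.2],
  ],
)

```text
clock: 6.05
tool_pos: [0.5906, -0.003, 0.0985]
orientation: [179.9, 0.0, 106.5]
force: [0.3, 0.6, 1.0]
opening: 0.0396
```

Emit:
apply_moves(
  motion=[
    [[0, 0, 0], 0],
    [[0, 0, 0], 0],
    [[0, 0, 0], 0],
    [[0, 0, 0], 0],
    [[0, 0, 0], 0],
    [[0, 0, 0], 0],
  ],
  hand=0.5,
)

```text
clock: 6.65
tool_pos: [0.5901, -0.003, 0.0976]
orientation: [-180.0, -0.0, 106.5]
force: [-0.0, 0.6, 0.9]
opening: 0.0119
```

Emit:
apply_moves(
  motion=[
    [[-0.4, -0.12, 0], 0],
    [[-1.2, -0.36, 0], 0],
    [[-2.1, -0.62, 0], 0],
    [[-3.1, -0.92, 0], 0],
    [[-4.1, -1.21, 0], 0],
    [[-5.1, -1.51, 0], 0],
    [[-6.1, -1.81, 0], 0],
    [[-6.9, -2.04, 0], 0],
    [[-7.2, -2.13, 0], 0],
    [[-7.2, -2.13, 0], 0],
  ],
)

```text
clock: 7.65
tool_pos: [0.5175, -0.0246, 0.0976]
orientation: [-180.0, -0.0, 106.5]
force: [0.1, -0.5, -2.0]
opening: 0.0118
```

```bash
python3 - <<'E'
from h import *
im,d,m,T=grab('wrist','w5'); o=ctrl.get_obs(); print(o['clock'],o['tool_pos'],o['orientation'],o['force'],o['opening'])
print(fit(cloud(m,d,T),.084,.09,o['tool_pos'][:2],.06))
E
```

```text
7.7 [ 0.51785404 -0.02448069  0.09759787] [-1.79976577e+02  1.46931227e-04  1.06486061e+02] [-1.1509784   0.1835464  -0.56167926] 0.012029384084534524
(1483, [array([494.2, -32.7]), array([39.7, 46.9]), np.float64(16.2)], array([ 0.4897, -0.0341,  0.0875]), np.float64(106.88))
```

View pics/w5.png

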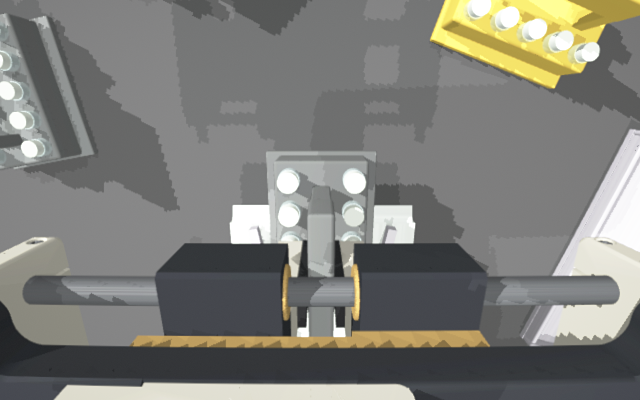

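Emit:
apply_moves(
  motion=[
    [[-0.8, -0.24, 0], 0],
    [[-1.8, -0.53, 0], 0],
    [[-2.7, -0.8, 0], 0],
    [[-3.2, -0.95, 0], 0],
    [[-3.3, -0.98, 0.3], 0],
    [[-3.4, -1.0, 1], 0],
    [[-3.5, -1.04, 2.5], 0],
    [[-3.5, -1.04, 4], 0],
    [[-3.5, -1.04, 5], 0],
    [[-3.5, -1.04, 5], 0],
  ],
)

```text
clock: 8.7
tool_pos: [0.4842, -0.0345, 0.1491]
orientation: [179.8, 0.0, 106.5]
force: [0.2, -0.7, -1.6]
opening: 0.0116
```

```bash
python3 - <<'E'
from h import *
im,d,m,T=grab('wrist','w6'); o=ctrl.get_obs(); print(o['clock'],o['tool_pos'],o['orientation'],o['force'],o['moment'],o['opening'])
print(fit(cloud(m,d,T),.134,.142,o['tool_pos'][:2],.06))
E
```

```text
8.75 [ 0.48352133 -0.03460165  0.14805339] [ 1.79920847e+02 -1.17680190e-02  1.06482717e+02] [-0.55273995  0.30831016 -2.04093418] [ 0.00624394  0.02139085 -0.08094885] 0.01175261939768909
(1596, [array([461.1, -42.6]), array([40.3, 47. ]), np.float64(16.1)], array([ 0.4567, -0.0438,  0.1387]), np.float64(106.47))
```

View pics/w6.png

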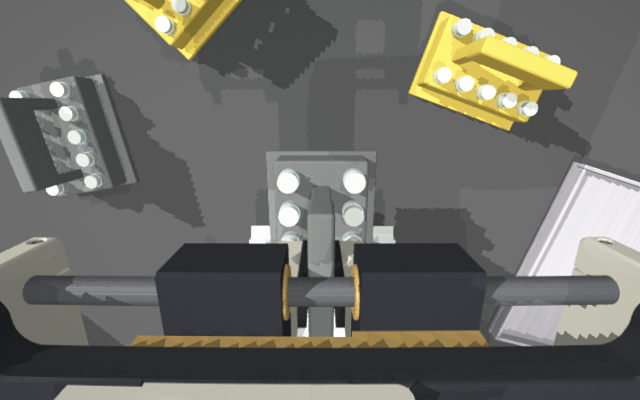

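Emit:
apply_moves(
  motion=[
    [[0, 2, 0], -2],
    [[0, 5, 0], -4],
    [[0, 9, 0], -7],
    [[0, 13, 0], -10],
    [[0.2, 17, 0], -13],
    [[0.4, 21, 0], -16],
    [[0.4, 25, 0], -16.5],
    [[0.4, 28, 0], -16.5],
    [[0.4, 30, 0], -16.5],
    [[0.4, 30, 0], -16.5],
  ],
)

```text
clock: 9.75
tool_pos: [0.4869, 0.2672, 0.1465]
orientation: [-180.0, 0.0, 90.1]
force: [0.3, 0.2, -3.0]
opening: 0.0115
```

Emit:
apply_moves(
  motion=[
    [[0, 0, -1], 0],
    [[0, 0, -2.5], 0],
    [[0, 0, -4], 0],
    [[0, 0, -5.5], 0],
    [[0, 0, -7], 0],
    [[0, 0, -8], 0],
    [[0, 0, -8.5], 0],
    [[0, 0, -8.7], 0],
    [[0, 0, -8.8], 0],
    [[0, 0, -8.8], 0],
  ],
)

```text
clock: 10.75
tool_pos: [0.4874, 0.2654, 0.06]
orientation: [180.0, -0.0, 90.0]
force: [0.5, -0.4, -2.0]
opening: 0.0121
```

Emit:
apply_moves(
  motion=[
    [[0, 0, -0.1], 0],
    [[0, 0, -0.2], 0],
    [[0, 0, -0.3], 0],
    [[0, 0, -0.35], 0],
    [[0, 0, -0.35], 0],
  ],
)

```text
clock: 11.25
tool_pos: [0.4872, 0.2654, 0.0565]
orientation: [180.0, -0.0, 90.0]
force: [-3.3, 0.4, 2.9]
opening: 0.0117
```

Emit:
apply_moves(
  motion=[
    [[0, 0, 0], 0],
    [[0, 0, 0], 0],
    [[0, 0, 0], 0],
    [[0, 0, 1], 0],
    [[0, 0, 3], 0],
    [[0, 0, 6], 0],
    [[0, 0, 10], 0],
    [[0, 0, 14], 0],
    [[0, 0, 18], 0],
    [[0, 0, 18], 0],
  ],
  hand=4,
)

```text
clock: 12.25
tool_pos: [0.4897, 0.2668, 0.2432]
orientation: [179.5, -0.4, 90.0]
force: [0.9, 0.5, -0.3]
opening: 0.04
```

```bash
python3 - <<'E'
from h import *
im,d,m,T=grab('wrist','w7'); o=ctrl.get_obs(); print(o['clock'],o['tool_pos'],o['orientation'],o['force'],o['opening'])
print(fit(cloud(m,d,T),.078,.092,o['tool_pos'][:2],.06),fit(cloud(m,d,T),.043,.048,o['tool_pos'][:2],.06))
E
```

```text
12.3 [0.4883883  0.26620373 0.24008598] [179.71260228  -0.27174834  89.9977899 ] [ 0.29062001  0.47232048 -1.18667991] 0.03999956963263315
(799, [array([486.2, 264.1]), array([67.2, 12. ]), np.float64(0.2)], array([0.4839, 0.2642, 0.086 ]), np.float64(179.95)) (795, [array([486.3, 264.2]), array([46.4, 86.4]), np.float64(89.9)], array([0.4851, 0.2642, 0.0462]), np.float64(179.69))
```

View pics/w7.png

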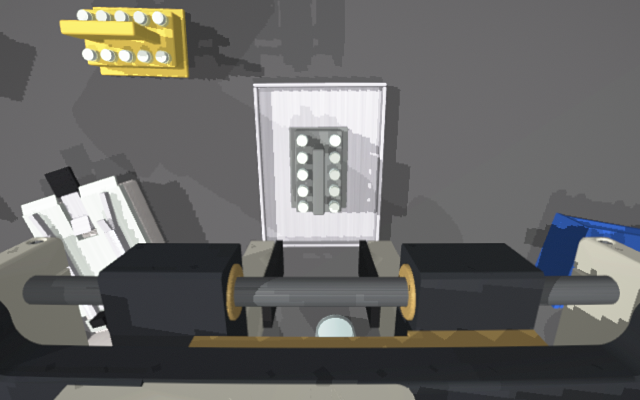

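Emit:
apply_moves(
  motion=[
    [[0, -3, 0], 3],
    [[0, -7, 0], 6],
    [[0, -11.5, 0], 10],
    [[0, -16, 0], 14],
    [[0, -20.5, 0], 18],
    [[0, -25, 0], 22],
    [[0, -29.5, 0], 26],
    [[0, -34, 0], 26],
    [[0, -38.5, 0], 26],
    [[0.5, -43, 0], 26.2],
  ],
)

```text
clock: 13.3
tool_pos: [0.4911, -0.1665, 0.2359]
orientation: [-180.0, -0.0, 116.2]
force: [1.1, 0.8, 0.3]
opening: 0.0398
```

Emit:
apply_moves(
  motion=[
    [[0.2, -4, 0], 0],
    [[0.4, -7.5, -1], 0],
    [[0.4, -9.7, -3], 0],
    [[0.4, -9.7, -6], 0],
    [[0.4, -9.7, -8], 0],
    [[0.4, -9.7, -9], 0],
    [[0.4, -9.7, -9], 0],
    [[0.4, -9.7, -9], 0],
  ],
)

```text
clock: 14.1
tool_pos: [0.4966, -0.2618, 0.1468]
orientation: [180.0, 0.0, 116.2]
force: [0.1, -0.1, 0.1]
opening: 0.0404
```

```bash
python3 - <<'E'
from h import *
im,d,m,T=grab('wrist','w8'); o=ctrl.get_obs(); print(o['clock'],o['tool_pos'],o['orientation'],o['force'],o['opening'])
print(fit(cloud(m,d,T),.076,.09,(.497,-.261),.05),fit(cloud(m,d,T),.039,.044,(.497,-.261),.06))
E
```

```text
14.15 [ 0.49692014 -0.26176609  0.14722419] [1.79934784e+02 6.77164450e-02 1.16228000e+02] [ 0.27473615 -0.35519961  0.49495643] 0.039789769351478044
(1419, [array([ 496.7, -261.2]), array([67.7, 11.4]), np.float64(26.0)], array([ 0.4953, -0.2621,  0.0822]), np.float64(-153.83)) (1393, [array([ 497.1, -261.4]), array([87.1, 46.8]), np.float64(26.0)], array([ 0.4953, -0.2622,  0.0422]), np.float64(-153.73))
```

View pics/w8.png

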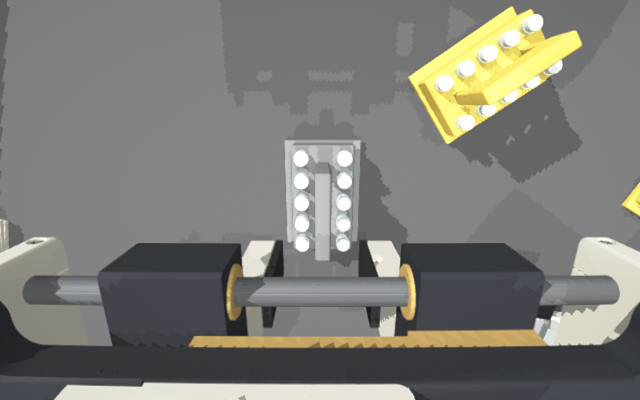

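Emit:
apply_moves(
  motion=[
    [[0, 0.05, -2.5], -0.2],
    [[0, 0.05, -5], -0.2],
    [[0, 0.05, -7], -0.2],
    [[0, 0.05, -8.5], -0.2],
    [[0, 0.05, -9.5], -0.2],
    [[0, 0.05, -9.5], -0.2],
  ],
)

```text
clock: 14.75
tool_pos: [0.496, -0.2611, 0.0507]
orientation: [-180.0, -0.0, 116.0]
force: [-0.8, -0.3, 0.2]
opening: 0.0405
```

Emit:
apply_moves(
  motion=[
    [[0, 0, 0], 0],
    [[0, 0, 0], 0],
    [[0, 0, 0], 0],
    [[0, 0, 0], 0],
    [[0, 0, 0], 0],
    [[0, 0, 0], 0],
  ],
  hand=0.5,
)

```text
clock: 15.35
tool_pos: [0.4962, -0.2612, 0.0514]
orientation: [180.0, 0.0, 116.0]
force: [-1.6, 2.6, 4.3]
opening: 0.012
```

Emit:
apply_moves(
  motion=[
    [[0, 0, 0.5], 0],
    [[0, 0, 2], 0],
    [[0, 0, 4.5], 0],
    [[0, 0, 7], 0],
    [[-0.2, 3, 8], -2],
    [[-0.4, 7, 8], -5],
    [[-0.6, 11.5, 8], -8],
    [[-0.8, 16, 8], -9.5],
    [[-0.9, 20, 8], -9.5],
    [[-0.9, 22.7, 8], -9.5],
  ],
)

```text
clock: 16.35
tool_pos: [0.4866, -0.0321, 0.1313]
orientation: [180.0, -0.0, 106.5]
force: [-0.0, 0.5, -2.7]
opening: 0.0119
```

Emit:
apply_moves(
  motion=[
    [[0, 0, 0], 0],
    [[0, 0, 0], 0],
  ],
)

```text
clock: 16.55
tool_pos: [0.4869, -0.0337, 0.1311]
orientation: [-180.0, -0.0, 106.6]
force: [-0.6, -0.1, -3.5]
opening: 0.0118
```

```bash
python3 - <<'E'
from h import *
im,d,m,T=grab('wrist','w9'); o=ctrl.get_obs(); print(o['clock'],o['tool_pos'],o['orientation'],o['force'],o['opening'])
P=cloud(m,d,T); t=o['tool_pos']; zb=t[2]-.0514
for n,lo,hi in(('foot',.003,.009),('block',.025,.033),('caps',.038,.046),('bar',.076,.09)):
    f=fit(P,zb+lo,zb+hi,t[:2],.075); c=np.array(f[1][0])/1000-[.6026,.0001]; print(n,f,'al/ac',c@[.9588,.284],c@[-.284,.9588])
ib=P[...,2]; 
# tilt: plane fit of block top front
L=P-t; al=L[...,0]*.9588+L[...,1]*.284; ac=-L[...,0]*.284+L[...,1]*.9588
for lo,hi in((.036,.046),(.026,.033)):
    k=(abs(ac)<.028)&(al<-.005)&(al>-.06)&(P[...,2]-zb>lo)&(P[...,2]-zb<hi); A=np.c_[al[k],ac[k],np.ones(k.sum())]; print(np.linalg.lstsq(A,P[k][:,2]-zb,rcond=None)[0],k.sum())
E
```

```text
16.6 [ 0.48687219 -0.03437442  0.1310028 ] [-1.79971136e+02 -1.06699086e-03  1.06522326e+02] [-0.42001793  0.63742015 -2.94801116] 0.011654237070034556
foot (1764, [array([468.8, -40.3]), array([60.6, 70.5]), np.float64(16.6)], array([ 0.4596, -0.0428,  0.0859]), np.float64(106.13)) al/ac -0.13976104000000003 -0.0007363199999999917
block (4104, [array([465. , -41.4]), array([48.6, 54.4]), np.float64(16.5)], array([ 0.4595, -0.0431,  0.11  ]), np.float64(107.03)) al/ac -0.14371688 -0.0007118000000000055
caps (1483, [array([464.2, -41.8]), array([38.1, 46.7]), np.float64(16.3)], array([ 0.4597, -0.043 ,  0.1218]), np.float64(106.76)) al/ac -0.14459752000000003 -0.0008681199999999931
bar (2988, [array([483.3, -34.3]), array([60.7, 28. ]), np.float64(28.6)], array([ 0.4784, -0.0376,  0.162 ]), np.float64(-163.43)) al/ac -0.12415444000000002 0.0008984800000000001
[0.01274174 0.00210634 0.04200906] 1670
[0.01014585 0.00305354 0.03068221] 3808
```

View pics/w9.png

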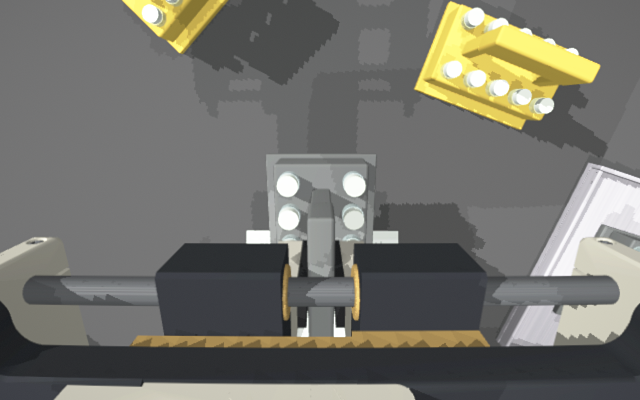

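Emit:
apply_moves(
  motion=[
    [[0, 0.07, -0.5], 0],
    [[0, 0.07, -1.2], 0],
    [[0, 0.07, -2], 0],
    [[0, 0.07, -2.6], 0],
    [[0, 0.07, -3], 0],
    [[0, 0.07, -3.2], 0],
    [[0, 0.07, -3.35], 0],
    [[0, 0.07, -3.35], 0],
    [[0, 0.07, -3.35], 0],
  ],
)

```text
clock: 17.5
tool_pos: [0.4873, -0.0335, 0.0978]
orientation: [180.0, 0.0, 106.5]
force: [-0.3, -0.6, -2.5]
opening: 0.0116
```

Emit:
apply_moves(
  motion=[
    [[0.48, 0.14, -0.05], 0],
    [[0.96, 0.28, -0.08], 0],
    [[1.44, 0.43, -0.08], 0],
    [[1.92, 0.57, -0.08], 0],
    [[2.4, 0.71, -0.08], 0],
    [[2.88, 0.85, -0.08], 0],
    [[3.36, 0.99, -0.08], 0],
    [[3.84, 1.14, -0.08], 0],
    [[3.84, 1.14, -0.08], 0],
  ],
)

```text
clock: 18.4
tool_pos: [0.5265, -0.0219, 0.0968]
orientation: [180.0, 0.0, 106.5]
force: [0.6, 0.3, -1.3]
opening: 0.0117
```

```bash
python3 - <<'E'
from h import *
im,d,m,T=grab('wrist','w10'); o=ctrl.get_obs(); print(o['clock'],o['tool_pos'],o['orientation'],o['force'],o['moment'],o['opening'])
P=cloud(m,d,T); t=o['tool_pos']; zb=.045
for n,lo,hi in(('foot',.003,.009),('block',.025,.033),('caps',.038,.046)):
    f=fit(P,zb+lo,zb+hi,t[:2],.075); c=np.array(f[1][0])/1000-[.6026,.0001]; print(n,f,'al/ac',c@[.9588,.284],c@[-.284,.9588])
E
```

```text
18.45 [ 0.52620368 -0.02195112  0.09683102] [1.79955497e+02 2.61889920e-03 1.06496048e+02] [-0.46138062 -0.29782889 -0.77542402] [ 0.02560281 -0.27901116 -0.01381675] 0.01141756066407569
foot (2337, [array([508.3, -27.5]), array([ 61.3, 100.2]), np.float64(16.0)], array([ 0.5063, -0.0287,  0.0518]), np.float64(106.01)) al/ac -0.09825324000000005 0.0003183200000000143
block (4117, [array([504.3, -29.6]), array([48.1, 54.4]), np.float64(16.2)], array([ 0.4991, -0.0312,  0.0756]), np.float64(105.23)) al/ac -0.10268484000000005 -0.0005591599999999856
caps (1491, [array([503.9, -29.8]), array([37.8, 46.7]), np.float64(16.3)], array([ 0.4993, -0.0312,  0.0875]), np.float64(106.62)) al/ac -0.10312516000000001 -0.0006373199999999968
```

View pics/w10.png

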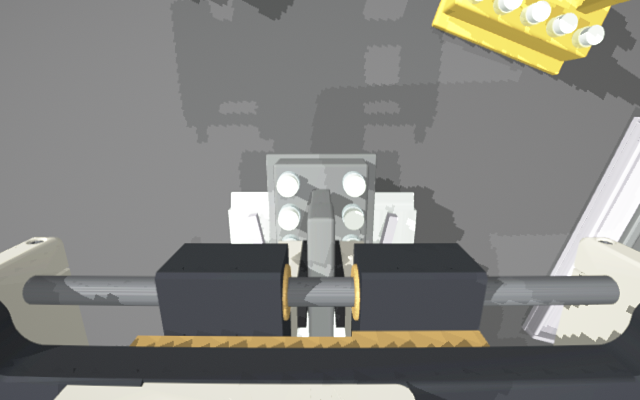

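Emit:
apply_moves(
  motion=[
    [[0.48, 0.15, -0.03], 0],
    [[0.96, 0.3, -0.03], 0],
    [[1.44, 0.45, -0.03], 0],
    [[1.92, 0.6, -0.03], 0],
    [[2.4, 0.74, -0.03], 0],
    [[2.88, 0.88, -0.03], 0],
    [[3.36, 1.02, -0.03], 0],
    [[3.84, 1.17, -0.03], 0],
    [[3.84, 1.17, -0.03], 0],
  ],
)

```text
clock: 19.35
tool_pos: [0.5649, -0.0102, 0.0964]
orientation: [180.0, 0.0, 106.5]
force: [1.0, 0.1, -1.1]
opening: 0.0117
```

```bash
cat > chk.py <<'E'
import sys
from h import *
im,d,m,T=grab('wrist',sys.argv[1]); o=ctrl.get_obs(); print(o['clock'],o['tool_pos'],o['orientation'],o['force'],o['moment'],o['opening'])
P=cloud(m,d,T); t=o['tool_pos']; zb=.045
c=t[:2]-[.6026,.0001]; print('tcp al/ac',c@[.9588,.284],c@[-.284,.9588])
for n,lo,hi in(('block',.025,.033),('caps',.038,.046)):
    q=P[(P[...,2]>zb+lo)&(P[...,2]<zb+hi)]; q=q[np.hypot(*(q[:,:2]-t[:2]).T)<.06][:,:2]-[.6026,.0001]; al=q@[.9588,.284]; ac=q@[-.284,.9588]
    print(n,len(q),'near end',np.percentile(al,.5),'centre',np.percentile(al,.5)+(.048 if n=='block' else .0435),'ac',(np.percentile(ac,.5)+np.percentile(ac,99.5))/2, 'angle',fit(P,zb+lo,zb+hi,t[:2],.06)[1][2])
E
python3 chk.py w11
```

```text
19.4 [ 0.56456352 -0.01026503  0.09638857] [1.79960670e+02 7.88835499e-04 1.06492733e+02] [-0.11322458  0.85259279  0.02710178] [ 0.01926416 -0.26612647  0.00609294] 0.011857727193592257
tcp al/ac -0.039413043562872285 0.0008643738620279159
block 4138 near end -0.08644488079732277 centre -0.038444880797322764 ac -0.00033131712211819167 angle 16.3
caps 1478 near end -0.08183490531051561 centre -0.038334905310515616 ac -0.00033187988756808347 angle 16.8
```

View pics/w11.png

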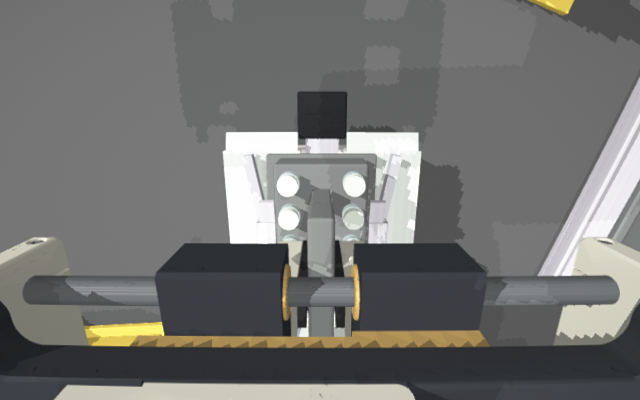

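Emit:
apply_moves(
  motion=[
    [[0.4, 0.12, 0], 0],
    [[0.8, 0.24, 0], 0],
    [[1.2, 0.36, 0], 0],
    [[1.6, 0.47, 0], 0],
    [[2.0, 0.59, 0], 0],
    [[2.3, 0.68, 0], 0],
    [[2.5, 0.74, 0], 0],
    [[2.7, 0.8, 0], 0],
    [[2.9, 0.86, 0], 0],
    [[2.9, 0.86, 0], 0],
  ],
)

```text
clock: 20.4
tool_pos: [0.5915, -0.0025, 0.0966]
orientation: [-179.8, 0.0, 106.5]
force: [-7.1, -1.6, 5.7]
opening: 0.0119
```

```bash
python3 chk.py w12
```

```text
20.45 [ 0.59143555 -0.00244433  0.09660229] [-1.79831121e+02  2.95054039e-03  1.06480953e+02] [-7.06592552 -1.20609312  5.88602638] [-0.4131573   2.47873254  0.04731625] 0.012017466562093819
tcp al/ac -0.011427058698305697 0.0007312018627931927
block 4120 near end -0.058936644298054 centre -0.010936644298054 ac -0.0005327259983708994 angle 16.6
caps 1494 near end -0.05430983206675567 centre -0.010809832066755676 ac -0.0005372428228075151 angle 16.5
```

Emit:
apply_moves(
  motion=[
    [[0.15, 0.04, 0], 0],
    [[0.3, 0.09, 0], 0],
    [[0.45, 0.13, 0], 0],
    [[0.6, 0.18, 0], 0],
    [[0.75, 0.22, 0], 0],
    [[0.9, 0.27, 0], 0],
    [[1.0, 0.3, 0], 0],
    [[1.1, 0.33, 0], 0],
    [[1.15, 0.34, 0], 0],
    [[1.15, 0.34, 0], 0],
  ],
)

```text
clock: 21.45
tool_pos: [0.6023, 0.0007, 0.0967]
orientation: [-179.8, 0.0, 106.5]
force: [-8.9, -1.4, 9.3]
opening: 0.012
```

```bash
python3 chk.py w13
```

```text
21.5 [0.60228263 0.00071023 0.09668817] [-1.79769568e+02  2.02637221e-03  1.06473013e+02] [-8.83458907 -1.12978306  8.92507766] [-0.58191455  3.36742301  0.02521056] 0.011676532151277294
tcp al/ac -0.00013098723651201649 0.0006752253952821616
block 4102 near end -0.04775646305150676 centre 0.00024353694849323787 ac -0.0005549735221669402 angle 16.5
caps 1508 near end -0.04307727046877838 centre 0.00042272953122161894 ac -0.000543283084663981 angle 16.4
```

View pics/w13.png

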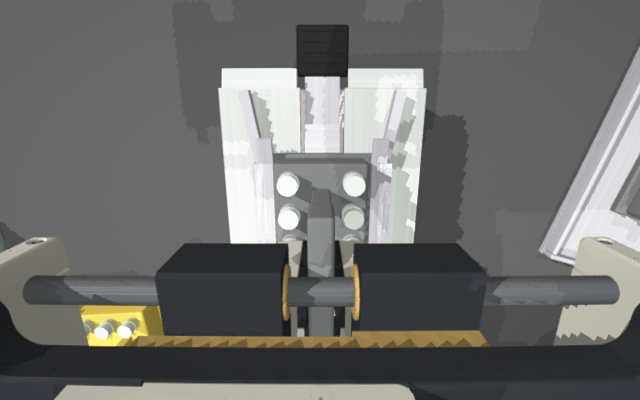

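Emit:
apply_moves(
  motion=[
    [[0.05, 0.015, 0], 0],
    [[0.1, 0.03, 0], 0],
    [[0.13, 0.04, 0], 0],
    [[0.13, 0.04, 0], 0],
    [[0.13, 0.04, 0], 0],
  ],
)

```text
clock: 22.0
tool_pos: [0.6034, 0.0011, 0.0966]
orientation: [-179.8, 0.0, 106.5]
force: [-8.9, -1.4, 9.0]
opening: 0.0118
```

```bash
cat > pad.py <<'E'
from h import *
import sys
def pad(name):
    m=ctrl.camera_model('wrist'); P=cloud(m,np.load(f'pics/{name}.npy'),np.load(f'pics/{name}_T.npy'))
    q=P[...,:2]-[.6026,.0001]; al=q@[.9588,.284]; ac=q@[-.284,.9588]
    k=(abs(ac)<.012)&(abs(al+.112)<.01); k2=(abs(ac)<.008)&(al>-.056)&(al<-.0515); k3=(abs(abs(ac)-.022)<.005)&(abs(al+.065)<.01)
    print(name,'pad z',np.median(P[k][:,2]),'nose z',np.median(P[k2][:,2]) if k2.any() else None,'deck z',np.median(P[k3][:,2]))
for n in sys.argv[1:]: pad(n)
E
python3 chk.py w14; python3 pad.py w2 w4 w11 w12 w13 w14
```

```text
22.05 [0.60338342 0.00105634 0.09661227] [-1.79751389e+02 -1.99791476e-03  1.06470984e+02] [-10.68784078  -1.43302542   9.81563446] [-0.59124521  3.45348004  0.06916585] 0.011669113074578283
tcp al/ac 0.0010227464429553494 0.0006944434216059089
block 4118 near end -0.046509860150015625 centre 0.001490139849984376 ac -0.0005404382694429721 angle 16.4
caps 1509 near end -0.04184305576100941 centre 0.0016569442389905847 ac -0.0005280579285599496 angle 16.9
w2 pad z 0.04272421082803046 nose z 0.04841354566326267 deck z 0.04518826608357604
w4 pad z 0.039137318953523736 nose z 0.3347138383651656 deck z 0.33566692147082255
w11 pad z 0.03835720227697258 nose z 0.12721773248007623 deck z 0.19073248968079826
w12 pad z 0.03877130245587958 nose z 0.07581629228851477 deck z 0.046050893500145476
w13 pad z 0.039874503897934815 nose z 0.045922519582406285 deck z 0.04526500755502441
w14 pad z 0.042594058387316 nose z 0.048604063863381966 deck z 0.04534510579693912
```

Emit:
apply_moves(
  motion=[
    [[-0.05, -0.015, 0], 0],
    [[-0.1, -0.03, 0], 0],
    [[-0.15, -0.045, 0], 0],
    [[-0.2, -0.06, 0], 0],
    [[-0.2, -0.06, 0], 0],
    [[-0.2, -0.06, 0], 0],
  ],
)

```text
clock: 22.65
tool_pos: [0.6032, 0.001, 0.0965]
orientation: [-179.9, 0.0, 106.5]
force: [-5.9, -1.8, 5.4]
opening: 0.0117
```

```bash
python3 chk.py w15; python3 pad.py w15
```

```text
22.7 [0.60314089 0.00104356 0.09644849] [-1.79929867e+02  1.92043543e-03  1.06481434e+02] [-4.60696279 -1.26531033  5.08560091] [-0.6316015   1.80873234  0.04879603] 0.012176822897992911
tcp al/ac 0.0007865740698528071 0.0007510715987436772
block 4131 near end -0.04661417743936635 centre 0.0013858225606336524 ac -0.0004778225482381035 angle 16.6
caps 1490 near end -0.04206348057447938 centre 0.001436519425520616 ac -0.0004740086150404471 angle 16.7
w15 pad z 0.042636730518789454 nose z 0.04868075831330143 deck z 0.04537894065244388
```

Catch is up (pad 42.6 mm, nose 48.7 mm, same as at the start). Opening and rising.

Emit:
apply_moves(
  motion=[
    [[0, 0, 0], 0],
    [[0, 0, 0], 0],
    [[0, 0, 0], 0],
    [[0, 0, 0], 0],
    [[0, 0, 1], 0],
    [[0, 0, 3], 0],
    [[0, 0, 7], 0],
    [[-0.5, 0, 11], 0],
    [[-1, 0, 15], 0],
    [[-1, 0, 16], 0],
  ],
  hand=4,
)

```text
clock: 23.7
tool_pos: [0.5955, 0.0014, 0.2629]
orientation: [179.5, 0.1, 106.5]
force: [0.1, 0.0, -0.1]
opening: 0.0399
```

Emit:
apply_moves(
  motion=[
    [[0, 0, 0], 0],
    [[0, 0, 0], 0],
    [[0, 0, 0], 0],
  ],
)

```text
clock: 24.0
tool_pos: [0.593, 0.0012, 0.2549]
orientation: [-179.9, -0.0, 106.5]
force: [-0.7, -0.2, 1.1]
opening: 0.0401
```

```bash
python3 chk.py w16; python3 pad.py w16; python3 - <<'E'
from h import *
m=ctrl.camera_model('wrist');P=cloud(m,np.load('pics/w16.npy'),np.load('pics/w16_T.npy'))
f=fit(P,.115,.135,(.6,0),.06); c=np.array(f[1][0])/1000-[.6026,.0001]; print(f,c@[.9588,.284],c@[-.284,.9588])
print('tray rack',fit(P,.078,.094,(.486,.264),.06))
E
```

```text
24.05 [0.5931232  0.00118831 0.25483637] [-1.79843126e+02 -8.70206465e-03  1.06481362e+02] [ 0.38431244 -0.28597699 -0.56579476] [-0.00063626  0.02116233  0.01530714] 0.040001530730672544
tcp al/ac -0.008777276406912013 0.0037348830712792174
block 2277 near end -0.04775571973070044 centre 0.0002442802692995613 ac -0.00029165222235481153 angle 16.5
caps 961 near end -0.04291538042604486 centre 0.0005846195739551349 ac -0.00042983584434765076 angle 16.3
w16 pad z 0.042756628967192845 nose z 0.048566969924224046 deck z 0.045274731888274855
(913, [array([ 6.026e+02, -6.000e-01]), array([67.5, 11.3]), np.float64(16.5)], array([ 0.6007, -0.001 ,  0.127 ]), np.float64(-163.35)) -0.00019879999999999998 -0.00067116
tray rack (1098, [array([487.2, 263.7]), array([13.9, 68.3]), np.float64(89.9)], array([0.4865, 0.2616, 0.0849]), np.float64(-179.94))
```

View pics/w16.png

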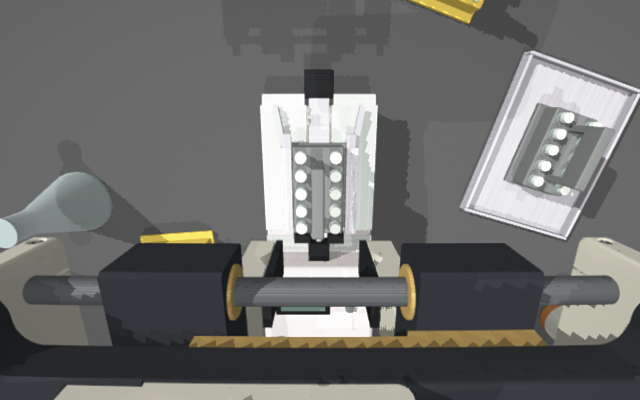

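The picture shows the fresh rack locked in the bay (about px 318,195), with its handle within 0.2 mm of where the old rack's handle was locked. The catch is up. The old rack stands upright in the tray (about px 562,150), and the fingers are clear of everything.

```bash
python3 -c "
from plant import ctrl
print(ctrl.close_job())"
```

```text
the job is handed in; nothing more can be done
None
```

The swap is done and handed in at about 24 s of the 72 s allowed.

- **Old rack:** I pressed the catch with about 2 N. The rack popped out about 13 mm, I drew it off along the rails by its handle, and it now stands upright in the steel tray. Its foot is about 2 mm off the tray centre.
- **Fresh rack:** I slid the grey rack from the bench into the rails, with at most about 11 N along the rails and 10 N upward. I eased off before opening the fingers.

**Last checks, with the gripper clear:**
- The fresh rack's handle lies 0.2 mm along and 0.7 mm across from the old rack's locked position, and the rack is level at the right height.
- The catch is up: pad at 42.8 mm and nose at 48.6 mm, matching the 42.7 mm and 48.4 mm measured at the start.
- The gripper was about 13 cm above the racks and touching nothing. I never went near the glassware or the yellow racks.

**Disagreement:** The top camera placed the racks about 4 mm from where the wrist camera did. I worked from the wrist camera, whose readings matched the sizes given.

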